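# Make the inspection camera case ready

### The job

Make the inspection camera in the blue case ready for use. First open the lid and prop it with the stay: flip the red-ended stay rod up, then let the lid down gently until the red knob sits in the lid's catch and carries it, and let go. Then lift the loose orange cap off the lens and set it, open side down, flat in the green dish; do not let the lid slam and do not knock over or shove the jar, canister or wooden block.

Things in the scene. Friction and masses are not known exactly. Their poses are not given: they have to be found in the camera images.
- case: blue steel camera case, fixed to the bench, 190 (x) x 280 (y) x 112 mm high without lid. Origin: centre of its underside on the bench; x axis points from its front to the hinge side, y to its left, z up. Front and rear walls (6 mm thick, centres at x = -92 and +92 mm) and left wall are 112 mm high; the right wall (6 mm thick, centre y = -127 mm) is only 80 mm high to leave room for the stay lying above it. Inner floor 6 mm above the bench.
- lid (a joint): angle of the blue lid (rad): 0 closed, grows as it opens, 1.8 is the stop, where it leans backward by itself and stays. The hinge has little friction: anywhere below about 1.55 it falls shut unless held or propped. It touches the raised stay at about 1.3 and settles at about 1.23 when let go. The lid weighs 0.45 kg and is a plate 190 mm long from hinge to front edge, 280 mm wide and 8 mm thick, its underside in the hinge line.
- lid_hinge (a point): point on the lid's hinge axis, in the middle of the case's rear rim, 112 mm above the bench. The axis runs along the case's y.
- lid_handle (a point): middle of the steel bar handle on the lid's outer face: a round bar 10 mm thick, 108 mm between its posts, parallel to the hinge. It lies 170 mm from the hinge axis along the lid (the lid's front edge is 20 mm farther out) and its centre stands 42 mm off the lid's outer face (50 mm off the underside plane). The point moves with the lid; its x axis points along the lid toward the hinge, y along the bar, z out of the lid's outer face.
- lid_catch (a point): middle of the catch on the lid's underside, at the underside surface, 77.5 mm from the hinge axis and 125 mm right of the lid's centre line: a pocket about 25 mm wide (along the lid) between two steel ribs, 13 mm high on the side of the lid's front edge and 5 mm high toward the hinge. The knob enters it square to the lid. The point moves with the lid.
- stay (a joint): angle of the stay (rad): 0 lying forward along the top of the right wall, grows as it swings up, pi/2 upright, 1.8 its stop, where it leans back and stays by its own weight. Left below about 1.6 it falls back down. It lies under the closed lid. It can only be moved when the lid is well open. It turns easily.
- stay_pivot (a point): pivot of the stay on the right wall, 50 mm in front of the lid's hinge, 92 mm above the bench. It turns about the case's y axis.
- stay_knob (a point): centre of the red plastic knob at the free end of the stay, 95 mm from the pivot: a short cylinder 16 mm in diameter and 20 mm long, its axis along the case's y, flat ends; the rod is 8 mm thick. Lying down, the knob's centre is 92 mm above the bench, over the low right wall. With the stay at its stop the knob meets the catch when the lid comes down to about 1.3 rad.
- camera: black camera standing fixed in the case, looking up: body 70 x 90 x 45 mm, on it an aluminium lens barrel 46 mm in diameter whose top (with the glass) is 95 mm above the origin (centre of its underside). z up.
- lens_cap: loose orange lens cap, an upside-down cup 58 mm in diameter and 34 mm high (top 5 mm thick, inside diameter 50 mm), about 0.04 kg. Origin: centre of its open underside, z toward its closed top. On the lens its ceiling rests on the barrel's top, so it must be lifted 30 mm to come free.
- cap_holder: green round dish fixed on the bench, 82 mm outside diameter, 74 mm inside, rim 12 mm high. Origin: centre of its underside on the bench.
- holder_floor (a point): centre of the dish's inner floor, 5 mm above the bench.
- screw_jar: white jar with red lid, bystander, 63 mm diameter, 87 mm high, loose, upright. Origin: centre of its underside.
- green_canister: dark green canister with black lid, bystander, 71 mm diameter, 153 mm high, loose, upright. Origin: centre of its underside.
- wood_block: dark wooden block, bystander, 50 x 75 x 51 mm high, loose. Origin: centre of its underside.
Things that resemble listed ones, but are neither listed nor needed, are in the scene too. Of the things shaped like the cap_holder, the green one is meant.

How it is judged (in metres and radians):
On the way, in this order (a step that is already met when the one before it is completed fails the run):
1. the lid rests on the raised stay, knob in the catch, and the robot has let go (value of joint lid between 1.15 and 1.45 rad and value of joint stay above 1.55 rad and distance between stay_knob and lid_catch below 0.018 m and velocity of joint lid between -0.1 and 0.1 rad/s and contact force between each of the fingers, the arm and anything else below 0.2 N), for 0.3 s.
2. the cap lies in the green dish (horizontal distance between lens_cap and holder_floor below 0.012 m and z of lens_cap in the frame of holder_floor between -0.004 and 0.005 m and angle between lens_cap's own z axis and vertical below 0.12 rad and linear speed of lens_cap below 0.02 m/s), for 0.2 s.
At the end, for the whole second after the job is handed in: Lid propped at rest on the stay (lid 1.15 to 1.45 rad, stay over 1.55 rad, knob centre within 18 mm of the catch); cap still, level (0.12 rad), open side down on the dish's floor (-4 to +5 mm), within 12 mm of its centre; jar, canister and block upright within 0.2 rad (all of step 2 and value of joint lid between 1.15 and 1.45 rad and value of joint stay above 1.55 rad and distance between stay_knob and lid_catch below 0.018 m and velocity of joint lid between -0.1 and 0.1 rad/s and angle between each of screw_jar, green_canister, wood_block's own z axis and vertical below 0.2 rad); the robot touches nothing.
It fails at once if the lid slams (falls faster than 3 rad/s) (velocity of joint lid below -3 rad/s).
It fails at once if the screw jar is shoved more than 30 mm (distance of screw_jar from where it was at the start of the episode above 0.03 m).
It fails at once if the green canister is shoved more than 30 mm (distance of green_canister from where it was at the start of the episode above 0.03 m).
It fails at once if the wood block is shoved more than 30 mm (distance of wood_block from where it was at the start of the episode above 0.03 m).
It also fails if it takes over 72 s, if anything falls off the work surface, if the arm or the gripper's body presses on something with over 40 N, if the wrist force passes 120 N, or if a joint passes its speed limit or range.

### The arm

A 6-joint arm with a two-finger parallel gripper is mounted at the origin on a cart in front of the work surface, level with it; the furniture and walls round the work are solid. World frame = base frame: x ahead of the robot, y to its left, z up, the work surface at z = 0. Lengths are in mm, angles in rad, forces in N, time in s.
With the tool pointing down it reaches from about 350 to 775 mm from the base axis. Payload 7.3 kg.
Tool frame: the origin (TCP) lies on the centre line of the jaws, within the pads' length; the fingertips stand 11 mm ahead of it and the grasp point (between the pads) lies 8 mm behind it; z points along the fingers, y is the line along which they close (so a half turn about z gives the same grasp; the last joint's range is limited). The gripper opens to 92 mm and grips with 3 to 60 N. Pads are 19 mm wide; open, the fingers measure 130 mm over their backs; the gripper's body (75 mm by 190 mm) begins 47 mm behind the grasp point.
Start: joints at [-1.433, 0.342, 1.524, -0, 1.275, -0.146], TCP at [147.025, -504.011, 237.741] pointing down, gripper open.
Joint ranges: [-2.53, 2.53], [-0.77, 2.02], [0.04, 2.7], [-1, 4.14], [0.28, 2.66], [-3.11, 3.11]. Speed limits (rad/s): [2.57, 2.57, 3.14, 3.14, 3.14, 3.14].

### API

Orientations are given as [roll, pitch, yaw] about the fixed x, y, z axes, in that order (R = Rz(yaw) Ry(pitch) Rx(roll)).
In Python, from plant import bot gives the robot as it stands.
- The arm moves only by the tool step_arm, never from a script. Its argument "deltas" is a list of rows, each a list of 5 numbers: the opening, from 0 (shut) to 1 (fully open), then the shift along the tool's x, y, z each as a share of 0.5 m, from -1 to 1, then the turn about the tool's z as a share of pi/2 rad, from -1 to 1. In form: [[claw, x, y, z, turn], ...]. A call has 1 to 8 rows; each row shifts and turns the commanded pose from where the row before left it, along the tool's axes as they then stand; what a row does not reach is not made up. A row lasts 1/10 s, in which the tool goes at most 50 mm and 8.59 degrees, less where a joint would pass 70% of its speed; a pose out of reach is approached as far as the arm can. A call with a number of a shift or a turn outside -1 to 1 is refused whole. A call with a gripper value outside its range is refused whole. The fingers move at their own pace and stop on an object; the grip force is fixed at half the most. Time passes only in rows, so rows that do not move let the fingers close. It gives the time, the measured TCP pose, the force, the opening and the grip force at its end, in the units of the state.
- bot.get_obs(): the state, without advancing time (a new reading comes with each control period).
- bot.capture(name): name is "scene" or "top" or "wrist"; returns (picture, depth): 384x512x3 uint8, red, green, blue; 384x512 float32, mm along the optical axis (not along the pixel's ray), 0 where there is no reading.
- bot.camera_params(name): a dict with "fov_y" (degrees; the focal length in pixels is half the picture's height over the tangent of half this angle, whatever the lens; pixels are square), "cx", "cy" (the principal point, pixels), "rvec" (rotation vector, rad) and "tvec" (3), from world to camera coordinates, as OpenCV has them. Camera axes: x right, y down, z forward; pixel columns grow to the right and rows downward; lengths in mm; the calibration is good to about 2 mm. The wrist camera is an equidistant fisheye: a pixel r from the principal point sees the ray r / f radians off the axis. A picture is of the moment at which its call begins: read the wrist's pose just before it. camera_params takes no time and is no camera call; for the wrist camera it gives the pose at the moment of the call.
- bot.close_job(): hands the job in; it is judged then, once.
The state is a dict: "time": time; "joint_positions": joint angles; "dq": joint speeds; "tau": joint torques, N m; "tool_pos": TCP position; "tcp_rot": TCP orientation; "contact_force": force on the tool from outside, world axes, zero at the start; "moment": the same for the moment, N m; "grip_width": finger opening in mm; "finger_force": force on a finger pad.
Only numpy, scipy, OpenCV 4.12 (cv2) and the standard library are available. Lean on these libraries where they do the work, as an engineer would, in place of code of your own. Each camera call takes 0.05 s, during which the arm holds its last target. There are 200 camera calls.

## Working session

There is one attempt and no reset: what is moved stays moved. The work goes in short steps, Python scripts to look and compute and a tool call to move; the robot and the scene stay as the last step left them, time stands still between calls to the robot, and variables do not carry over. Pictures are saved under pics/ and viewed, at most 10 in all, crops included, and the job is handed in when it is done.

Besides the shell and the picture viewer there is one more tool, called after "Emit:" as a command line: name --pt "numbers of a row" for each row, then --argument value for the rest. step_arm: Moves the arm, as the interface text tells. Shift numbers are shares of 0.5 m and turn numbers shares of pi/2 rad, none past 1 either way. Its arguments: {"type":"object","properties":{"deltas":{"type":"array","items":{"type":"array","items":{"type":"number","minimum":-1,"maximum":1}}}},"required":["deltas"]}

```bash
ls; mkdir -p pics; cat > h.py <<'E'
import numpy as np, cv2
from plant import bot
def cam(n):
    p=bot.camera_params(n); R=cv2.Rodrigues(np.array(p['rvec'],float))[0]; t=np.array(p['tvec'],float).ravel()
    return p,R,t,192/np.tan(np.radians(p['fov_y'])/2)
def cloud(n,save=None):
    c=cam(n); img,d=bot.capture(n); p,R,t,f=c
    if save: cv2.imwrite(save,img[:,:,::-1])
    v,u=np.mgrid[:384,:512]; x=(u-p['cx'])/f; y=(v-p['cy'])/f
    if n=='wrist':
        r=np.hypot(x,y)+1e-9; k=np.tan(np.minimum(r,1.5))/r; x,y=x*k,y*k
    P=np.stack([x*d,y*d,d],-1)
    return img,d,(P-t)@R
E
python3 - <<'E'
from h import *
for n in('scene','top'):
    img,d,P=cloud(n,f'pics/{n}0.png'); np.savez(f'{n}0.npz',img=img,d=d,P=P)
    p,R,t,f=cam(n); print(n,f,-R.T@t,R[2])
print(bot.get_obs())
a=cv2.imread('pics/scene0.png')
E
```

```text
pics
scene 370.44604289678483 [-41.13806478 826.5204756  665.14743003] [ 0.45663718 -0.74462966 -0.48683586]
top 460.27309025371136 [ 325.97887768   15.1996653  1332.21927722] [ 0.12016105 -0.00376088 -0.99274729]
{'time': 0.1, 'joint_positions': array([-1.43300738e+00,  3.42663732e-01,  1.52488579e+00, -2.89910723e-05,
        1.27539473e+00, -1.46004016e-01]), 'dq': array([ 0.00239927, -0.00351681, -0.00048176, -0.00081385,  0.00012996,
       -0.00013848]), 'tau': array([ 1.76404235e-03, -4.32003880e+01, -2.44693816e+01,  7.19001051e-02,
        5.26130840e-02, -4.41042198e-05]), 'tool_pos': array([ 146.96447106, -503.66498385,  237.12136053]), 'tcp_rot': array([-3.14025140e+00, -1.69209735e-04,  2.83801308e-01]), 'contact_force': array([ 0.00532325, -1.1146747 , -0.13977232]), 'moment': array([-0.02069407,  0.04847216, -0.06962623]), 'finger_force': 0.0, 'grip_width': 91.75388193849354}
```

View pics/scene0.png

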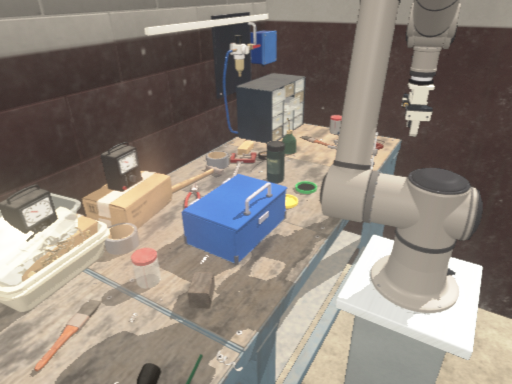

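View pics/top0.png

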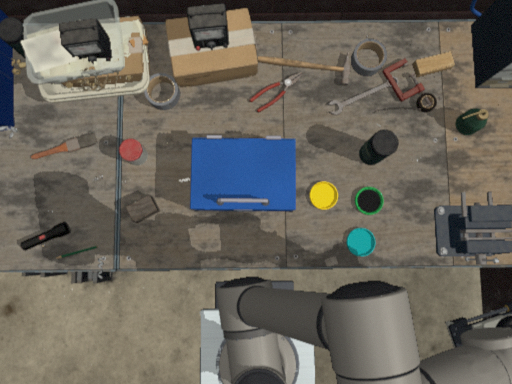

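```bash
python3 - <<'E'
from h import *
z=np.load('top0.npz'); img,P=z['img'],z['P']; hsv=cv2.cvtColor(img,cv2.COLOR_RGB2HSV)
H,S,V=hsv[...,0].astype(int),hsv[...,1],hsv[...,2]
sub=np.zeros(H.shape,bool)
m=(H>105)&(H<125)&(S>150); m[:130]=0;m[215:]=0;m[:,:180]=0;m[:,300:]=0
m&=(P[...,2]>105)
r=cv2.minAreaRect(P[m][:,:2].astype(np.float32)); print('lid',r,np.median(P[m][:,2]),m.sum())
q=P[195:206,212:275].reshape(-1,3); q=q[q[:,2]>145]; print('handle',q.mean(0),q.min(0),q.max(0)); 
print(np.polyfit(q[:,1],q[:,0],1))
g=(H>50)&(H<85)&(S>120)&(V>60); g[:180]=0;g[220:]=0;g[:,:350]=0;g[:,390:]=0
print('dish',cv2.minEnclosingCircle(P[g][:,:2].astype(np.float32)),np.median(P[g][:,2]),g.sum(),np.percentile(P[g],[1,99],axis=0))
for n,(u0,u1,v0,v1,h) in dict(can=(355,400,125,170,140),jar=(115,150,135,165,75),blk=(120,165,188,225,40),tin=(345,380,225,258,20)).items():
    q=P[v0:v1,u0:u1].reshape(-1,3); q=q[q[:,2]>h]; print(n,(q.min(0)+q.max(0))/2,q.max(0)-q.min(0))
E
```

```text
lid ((471.78448486328125, 33.72908020019531), (278.7958679199219, 290.4689025878906), 88.40766906738281) 119.97899191505154 6981
handle [443.69524269  33.1097896  182.45244766] [325.97887768 -29.15597446 148.66621425] [ 450.7463989    96.42791519 1332.21927722]
[3.81883501e-02 4.42430834e+02]
dish ((454.9820251464844, -328.5522155761719), 41.186614990234375) 7.925100751028208 224 [[ 4.15983457e+02 -3.67421901e+02  2.85610333e-02]
 [ 4.93368510e+02 -2.88868740e+02  1.66756078e+01]]
can [ 477.88981635 -180.4879861   736.21146596] [ 303.82187734  391.3753028  1192.01562252]
jar [477.54710741 194.91996269 704.10074712] [ 303.13645946  359.44059477 1256.23706021]
blk [401.0470881 188.5701436 686.2363863] [ 150.13642084  346.74095659 1291.96578185]
tin [ 325.97887768   15.1996653  1332.21927722] [0. 0. 0.]
```

```bash
python3 - <<'E'
from h import *
z=np.load('top0.npz'); img,P,d=z['img'],z['P'],z['d']; hsv=cv2.cvtColor(img,cv2.COLOR_RGB2HSV)
H,S,V=hsv[...,0].astype(int),hsv[...,1],hsv[...,2]
m=(H>105)&(H<125)&(S>150); m[:130]=0;m[215:]=0;m[:,:180]=0;m[:,300:]=0
p,R,t,f=cam('top'); C=-R.T@t
def onz(uv,zz):
    uv=np.asarray(uv,float); r=np.c_[(uv[:,0]-p['cx'])/f,(uv[:,1]-p['cy'])/f,np.ones(len(uv))]@R; return C+r*((zz-C[2])/r[:,2])[:,None]
# edges of the blue lid at lid-top height, by rows/cols
m=cv2.morphologyEx(m.astype(np.uint8),cv2.MORPH_OPEN,np.ones((3,3)))
cs=max(cv2.findContours(m,0,1)[0],key=cv2.contourArea)[:,0]
b=cv2.boxPoints(cv2.minAreaRect(cs.astype(np.float32))); print(b); print('corners',onz(b,120).round(1))
q=P[192:208,208:278].reshape(-1,3); q=q[(q[:,2]>145)&(q[:,2]<190)]; print('handle',q.mean(0),np.percentile(q,[2,98],axis=0).round(1),np.polyfit(q[:,1],q[:,0],1))
L=P[m>0]; L=L[(L[:,2]>110)&(L[:,2]<130)]; print('lid', np.percentile(L,[.5,99.5],axis=0), np.median(L[:,2]))
g=((H>50)&(H<85)&(S>120)&(V>60)); g[:180]=0;g[220:]=0;g[:,:350]=0;g[:,390:]=0
v,u=np.nonzero(g); W=onz(np.c_[u,v],12); print('dish',cv2.minEnclosingCircle(W[:,:2].astype(np.float32)),W.min(0)/2+W.max(0)/2)
for n,(u0,u1,v0,v1,h,h2) in dict(can=(355,400,125,170,140,160),jar=(115,150,135,165,78,95),blk=(120,165,188,225,44,60)).items():
    q=P[v0:v1,u0:u1].reshape(-1,3); q=q[(q[:,2]>h)&(q[:,2]<h2)]; print(n,(q.min(0)+q.max(0))/2,q.max(0)-q.min(0))
E
```

```text
[[189.95459 209.13136]
 [190.73761 137.87624]
 [295.61505 139.02873]
 [294.83203 210.28386]]
corners [[ 426.2  173.1  120. ]
 [ 618.3  171.9  120. ]
 [ 612.1 -110.2  120. ]
 [ 420.  -103.7  120. ]]
handle [445.46098817  33.37844146 165.20594521] [[441.  -26.7 159.1]
 [449.8  93.7 170.4]] [1.47604213e-02 4.44968308e+02]
lid [[ 426.31401002 -104.05497396  113.84326961]
 [ 614.50687067  170.27927131  126.06086749]] 119.97048913069949
dish ((454.4378356933594, -327.9688720703125), 40.70850372314453) [ 454.44954972 -327.50317916   12.        ]
can [ 594.71279011 -340.50636221  149.67443965] [70.17592982 71.33855058 18.94156992]
jar [597.80941407 342.99157802  85.75361815] [62.61184613 63.29736412 15.50041096]
blk [439.8861371  319.33457991  51.97986395] [72.45832286 85.21208397 15.30010544]
```

```bash
cat >> h.py <<'E'
def rows(claw,wps,step=48.,tstep=.14):
    """wps: list of (x,y,z,yaw[,step]); prints rows from the present pose"""
    o=bot.get_obs(); p=np.array(o['tool_pos']); yaw=o['tcp_rot'][2]; out=[]
    for w in wps:
        T=np.array(w[:3]); s=w[4] if len(w)>4 else step
        dy=(w[3]-yaw+np.pi)%(2*np.pi)-np.pi
        n=max(1,int(np.ceil(max(np.linalg.norm(T-p)/s,abs(dy)/tstep)))); D=(T-p)/n
        for i in range(n):
            c,sn=np.cos(yaw),np.sin(yaw)
            l=np.array([c*D[0]+sn*D[1], sn*D[0]-c*D[1], -D[2]])/500
            out.append([claw]+[round(float(a),3)+0. for a in l]+[round(-dy/n/(np.pi/2),3)+0.]); yaw+=dy/n
        p=T
    for k in range(0,len(out),8): print(out[k:k+8])
    print(o['tool_pos'].round(1),o['tcp_rot'].round(4),o['contact_force'].round(1),round(float(o['grip_width']),1),round(float(o['time']),1))
E
python3 -c "
from h import *
rows(.35,[(390,-300,240,.9),(445.5,33,240,1.551),(445.5,33,180,1.551)])"
```

```text
[[0.35, 0.083, -0.036, -0.001, np.float64(-0.056)], [0.35, 0.086, -0.029, -0.001, np.float64(-0.056)], [0.35, 0.088, -0.021, -0.001, np.float64(-0.056)], [0.35, 0.09, -0.014, -0.001, np.float64(-0.056)], [0.35, 0.09, -0.006, -0.001, np.float64(-0.056)], [0.35, 0.091, 0.002, -0.001, np.float64(-0.056)], [0.35, 0.09, 0.01, -0.001, np.float64(-0.056)], [0.35, 0.074, -0.041, 0.0, np.float64(-0.052)]]
[[0.35, 0.077, -0.035, 0.0, np.float64(-0.052)], [0.35, 0.079, -0.028, 0.0, np.float64(-0.052)], [0.35, 0.082, -0.022, 0.0, np.float64(-0.052)], [0.35, 0.083, -0.015, 0.0, np.float64(-0.052)], [0.35, 0.084, -0.008, 0.0, np.float64(-0.052)], [0.35, 0.084, -0.001, 0.0, np.float64(-0.052)], [0.35, 0.084, 0.005, 0.0, np.float64(-0.052)], [0.35, 0.0, 0.0, 0.06, np.float64(0.0)]]
[[0.35, 0.0, 0.0, 0.06, np.float64(0.0)]]
[ 147.  -503.7  237.1] [-3.1403e+00 -2.0000e-04  2.8380e-01] [ 0.  -1.1 -0.1] 91.8 0.1
```

Emit:
step_arm --pt "0.35 0.083 -0.036 -0.001 -0.056" --pt "0.35 0.086 -0.029 -0.001 -0.056" --pt "0.35 0.088 -0.021 -0.001 -0.056" --pt "0.35 0.09 -0.014 -0.001 -0.056" --pt "0.35 0.09 -0.006 -0.001 -0.056" --pt "0.35 0.091 0.002 -0.001 -0.056" --pt "0.35 0.09 0.01 -0.001 -0.056" --pt "0.35 0.074 -0.041 0 -0.052"

```text
time: 0.9
tool_pos: [399.5, -257.5, 240.8]
tcp_rot: [3.14, -0.0, 0.986]
contact_force: [0.9, 0.4, 0.4]
grip_width: 34.2
finger_force: 0.0
```

Emit:
step_arm --pt "0.35 0.077 -0.035 0 -0.052" --pt "0.35 0.079 -0.028 0 -0.052" --pt "0.35 0.082 -0.022 0 -0.052" --pt "0.35 0.083 -0.015 0 -0.052" --pt "0.35 0.084 -0.008 0 -0.052" --pt "0.35 0.084 -0.001 0 -0.052" --pt "0.35 0.084 0.005 0 -0.052" --pt "0.35 0 0 0 0"

```text
time: 1.7
tool_pos: [445.3, 36.9, 241.0]
tcp_rot: [-3.141, -0.001, 1.56]
contact_force: [0.5, -0.2, 0.1]
grip_width: 31.9
finger_force: 0.0
```

```bash
python3 - <<'E'
from h import *
p,R,t,f=cam('wrist'); print('cam',-R.T@t,R[2],f)
o=bot.get_obs(); print(o['tool_pos'],o['tcp_rot'],o['grip_width'])
img,d,P=cloud('wrist','pics/w1.png')
m=(P[...,2]>152)&(P[...,2]<175)&(d>0)&(abs(P[...,0]-445)<25)&(abs(P[...,1]-33)<90)
q=P[m]; print(m.sum(),np.percentile(q,[2,50,98],axis=0).round(1)); print(np.polyfit(q[:,1],q[:,0],1))
E
```

```text
cam [447.13244752 111.77350106 387.93790181] [-0.00215532 -0.27668972 -0.96095689] 297.3186396354542
[445.31272497  36.92854359 240.95703968] [-3.14116191e+00 -1.37917101e-03  1.56034006e+00] 31.865165162842484
1693 [[440.4  -8.  160.9]
 [445.6  49.6 165.8]
 [450.6  96.9 167.6]]
[1.96974816e-02 4.44638730e+02]
```

View pics/w1.png

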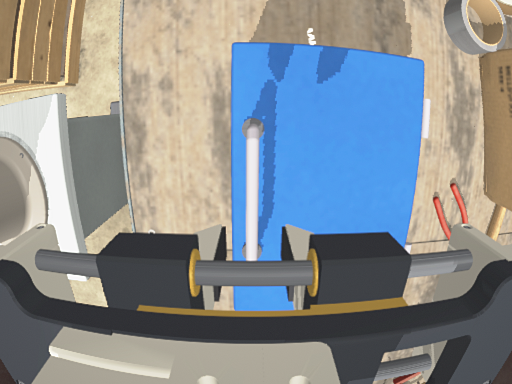

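Emit:
step_arm --pt "0.35 -0.008 0 0.085 0.006" --pt "0.35 0 0 0.085 0" --pt "0.35 0 0 0 0" --pt "0 0 0 0 0" --pt "0 0 0 0 0" --pt "0 0 0 0 0" --pt "0 0 0 0 0"

```text
time: 2.45
tool_pos: [443.9, 28.5, 157.6]
tcp_rot: [-3.139, 0.001, 1.544]
contact_force: [-8.2, -1.4, 8.3]
grip_width: 8.6
finger_force: 30.0
```

```bash
cat >> h.py <<'E'
YAW=-.02; HX,HY,HZ=615.4,30.,112.
def handle(th): # bar centre minus bar centre closed, in case x,z
    return np.array([-170*np.cos(th)+50*np.sin(th)+170, 170*np.sin(th)+50*np.cos(th)-50])
def arc(claw,a,b,n,fn=handle):
    out=[]
    for i in range(n):
        d=fn(a+(b-a)*(i+1)/n)-fn(a+(b-a)*i/n); out.append([claw,0,round(float(d[0])/500,3),round(float(-d[1])/500,3),0])
    for k in range(0,len(out),8): print(out[k:k+8])
E
python3 -c "
from h import *
arc(0,0,1.8,23)"
```

```text
[[0, 0, 0.009, -0.026, 0], [0, 0, 0.011, -0.026, 0], [0, 0, 0.013, -0.025, 0], [0, 0, 0.015, -0.023, 0], [0, 0, 0.017, -0.022, 0], [0, 0, 0.018, -0.021, 0], [0, 0, 0.02, -0.019, 0], [0, 0, 0.021, -0.018, 0]]
[[0, 0, 0.023, -0.016, 0], [0, 0, 0.024, -0.014, 0], [0, 0, 0.025, -0.012, 0], [0, 0, 0.026, -0.01, 0], [0, 0, 0.026, -0.008, 0], [0, 0, 0.027, -0.006, 0], [0, 0, 0.027, -0.004, 0], [0, 0, 0.028, -0.002, 0]]
[[0, 0, 0.028, 0.0, 0], [0, 0, 0.028, 0.002, 0], [0, 0, 0.027, 0.005, 0], [0, 0, 0.027, 0.007, 0], [0, 0, 0.026, 0.009, 0], [0, 0, 0.026, 0.011, 0], [0, 0, 0.025, 0.013, 0]]
```

Emit:
step_arm --pt "0 0 0.009 -0.026 0" --pt "0 0 0.011 -0.026 0" --pt "0 0 0.013 -0.025 0" --pt "0 0 0.015 -0.023 0" --pt "0 0 0.017 -0.022 0" --pt "0 0 0.018 -0.021 0" --pt "0 0 0.02 -0.019 0" --pt "0 0 0.021 -0.018 0"

```text
time: 3.25
tool_pos: [504.0, 27.2, 248.7]
tcp_rot: [-3.135, 0.001, 1.544]
contact_force: [-12.7, 0.2, 11.7]
grip_width: 8.9
finger_force: 30.0
```

```bash
python3 -c "
from h import *
print(bot.get_obs()['contact_force'],bot.get_obs()['grip_width'],handle(1.8/23*8)+[445,156])
cloud('top','pics/t1.png')
a=cv2.imread('pics/t1.png')[80:280,120:380]
b=bot.capture('scene')[0][100:300,130:390,::-1]
cv2.imwrite('pics/c1.png',cv2.resize(np.hstack([a,b]),None,fx=1.5,fy=1.5))"
```

```text
[-12.74112062   0.15403106  11.7047885 ] 8.85005770716606 [506.54338734 246.13266276]
```

View pics/c1.png

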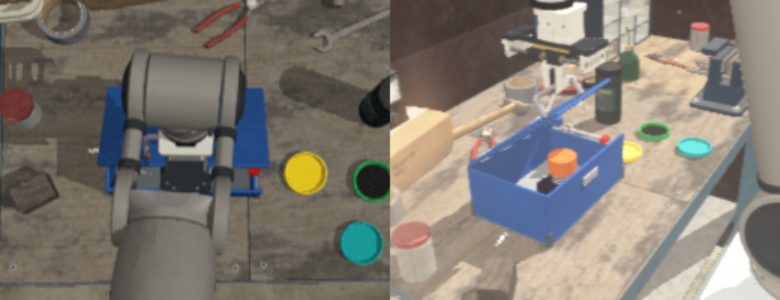

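Emit:
step_arm --pt "0 0 0.023 -0.016 0" --pt "0 0 0.024 -0.014 0" --pt "0 0 0.025 -0.012 0" --pt "0 0 0.026 -0.01 0" --pt "0 0 0.026 -0.008 0" --pt "0 0 0.027 -0.006 0" --pt "0 0 0.027 -0.004 0" --pt "0 0 0.028 -0.002 0"

```text
time: 4.15
tool_pos: [610.5, 24.8, 284.6]
tcp_rot: [3.14, -0.0, 1.544]
contact_force: [-1.4, 1.5, 1.3]
grip_width: 8.8
finger_force: 30.0
```

Emit:
step_arm --pt "0 0 0.028 0.0 0" --pt "0 0 0.028 0.002 0" --pt "0 0 0.027 0.005 0" --pt "0 0 0.027 0.007 0" --pt "0 0 0.026 0.009 0" --pt "0 0 0.026 0.011 0" --pt "0 0 0.01 0.005 0"

```text
time: 4.85
tool_pos: [697.4, 22.4, 263.9]
tcp_rot: [3.139, -0.001, 1.544]
contact_force: [0.8, 1.1, 3.1]
grip_width: 9.5
finger_force: 30.0
```

Emit:
step_arm --pt "0.26 0 0 0 0" --pt "0.26 0 0 0 0" --pt "0.26 0 0 0 0" --pt "0.26 0 0 -0.04 0" --pt "0.26 0 0 -0.08 0" --pt "0.26 0 0 -0.08 0"

```text
time: 5.45
tool_pos: [695.3, 21.9, 363.8]
tcp_rot: [-3.14, 0.0, 1.543]
contact_force: [1.6, -0.2, 0.3]
grip_width: 23.7
finger_force: 0.0
```

```bash
python3 - <<'E'
from h import *
o=bot.get_obs(); print(o['tool_pos'],o['tcp_rot'])
for n in('top','scene'):
    img,d,P=cloud(n,f'pics/{n}2.png'); np.savez(n+'2.npz',img=img,d=d,P=P)
    hsv=cv2.cvtColor(img,cv2.COLOR_RGB2HSV); H,S,V=[hsv[...,i].astype(int) for i in range(3)]
    ok=(d>0)&(P[...,0]>400)&(P[...,0]<640)&(P[...,1]>-130)&(P[...,1]<190)
    for nm,m,zl in(('red',((H<5)|(H>172))&(S>130)&ok,60),('orange',(H>6)&(H<17)&(S>160)&ok&(P[...,2]>60),60)):
        q=P[m&(P[...,2]>zl)]; print(n,nm,len(q),np.percentile(q,[2,50,98],axis=0).round(1).tolist() if len(q) else '')
    l=P[(H>105)&(H<125)&(S>120)&(d>0)&(P[...,2]>140)&(P[...,0]>500)&(abs(P[...,1]-30)<150)]; print('lid',len(l),np.percentile(l,[1,50,99],axis=0).round(1).tolist() if len(l) else'')
a=cv2.imread('pics/top2.png')[80:280,120:380];b=cv2.imread('pics/scene2.png')[100:300,130:390]
cv2.imwrite('pics/c2.png',cv2.resize(np.hstack([a,b]),None,fx=1.5,fy=1.5))
E
```

```text
[695.3125256   21.86013026 363.83575217] [-3.13975730e+00  2.83509423e-04  1.54326007e+00]
top red 37 [[460.7, -99.4, 91.3], [466.1, -91.0, 98.4], [474.5, -82.9, 103.9]]
top orange 0 
lid 700 [[620.3, -107.5, 142.7], [648.0, -74.2, 254.1], [665.8, 168.2, 302.0]]
scene red 24 [[458.5, -100.1, 85.4], [464.4, -84.0, 95.7], [471.2, -79.2, 99.6]]
scene orange 25 [[465.0, 33.8, 87.3], [474.0, 52.0, 103.7], [498.4, 62.3, 107.4]]
lid 328 [[637.6, -102.7, 228.8], [653.0, -36.4, 287.6], [660.8, 110.8, 296.1]]
```

View pics/c2.png

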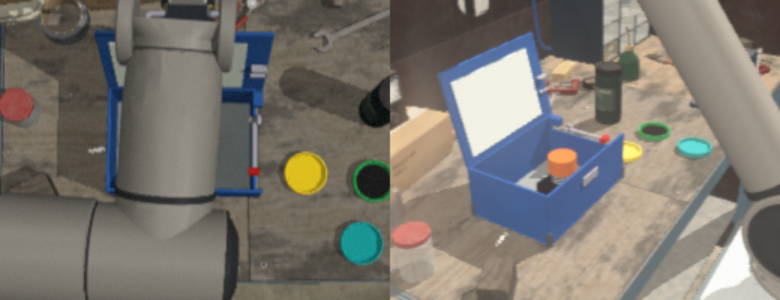

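```bash
sed -i 's/round(-dy\/n\/(np.pi\/2),3)/round(float(-dy\/n\/(np.pi\/2)),3)/' h.py; python3 -c "
from h import *
rows(.45,[(467.5,-91.5,340,3.12),(467.5,-91.5,190,3.12)])"
```

```text
[[0.45, -0.02, -0.038, 0.005, -0.084], [0.45, -0.015, -0.04, 0.005, -0.084], [0.45, -0.009, -0.042, 0.005, -0.084], [0.45, -0.004, -0.042, 0.005, -0.084], [0.45, 0.002, -0.043, 0.005, -0.084], [0.45, 0.007, -0.042, 0.005, -0.084], [0.45, 0.013, -0.041, 0.005, -0.084], [0.45, 0.018, -0.039, 0.005, -0.084]]
[[0.45, 0.023, -0.036, 0.005, -0.084], [0.45, 0.027, -0.033, 0.005, -0.084], [0.45, 0.031, -0.029, 0.005, -0.084], [0.45, 0.035, -0.024, 0.005, -0.084], [0.45, 0.0, 0.0, 0.075, 0.0], [0.45, 0.0, 0.0, 0.075, 0.0], [0.45, 0.0, 0.0, 0.075, 0.0], [0.45, 0.0, 0.0, 0.075, 0.0]]
[696.9  21.8 370.4] [3.1294e+00 9.0000e-04 1.5434e+00] [0.1 0.4 0.6] 24.1 5.5
```

Emit:
step_arm --pt "0.45 -0.02 -0.038 0.005 -0.084" --pt "0.45 -0.015 -0.04 0.005 -0.084" --pt "0.45 -0.009 -0.042 0.005 -0.084" --pt "0.45 -0.004 -0.042 0.005 -0.084" --pt "0.45 0.002 -0.043 0.005 -0.084" --pt "0.45 0.007 -0.042 0.005 -0.084" --pt "0.45 0.013 -0.041 0.005 -0.084" --pt "0.45 0.018 -0.039 0.005 -0.084"

```text
time: 6.35
tool_pos: [541.2, -54.2, 342.3]
tcp_rot: [-3.141, -0.0, 2.604]
contact_force: [0.3, -0.2, -0.2]
grip_width: 41.5
finger_force: 0.0
```

Emit:
step_arm --pt "0.45 0.023 -0.036 0.005 -0.084" --pt "0.45 0.027 -0.033 0.005 -0.084" --pt "0.45 0.031 -0.029 0.005 -0.084" --pt "0.45 0.035 -0.024 0.005 -0.084" --pt "0.45 0 0 0.075 0" --pt "0.45 0 0 0.075 0" --pt "0.45 0 0 0.075 0" --pt "0.45 0 0 0.075 0"

```text
time: 7.15
tool_pos: [465.8, -92.0, 181.5]
tcp_rot: [-3.141, 0.0, 3.127]
contact_force: [0.1, 0.4, 0.1]
grip_width: 41.7
finger_force: 0.0
```

```bash
cat > see.py <<'E'
from h import *
import sys
o=bot.get_obs(); print(o['tool_pos'].round(1),o['tcp_rot'].round(3))
img,d,P=cloud('wrist',sys.argv[1])
hsv=cv2.cvtColor(img,cv2.COLOR_RGB2HSV); H,S,V=[hsv[...,i].astype(int) for i in range(3)]
ok=(d>0)&(P[...,0]>400)&(P[...,0]<640)&(P[...,1]>-130)&(P[...,1]<190)
for nm,m,zl,zh in(('red',((H<5)|(H>172))&(S>130)&ok,80,230),('orange',(H>6)&(H<17)&(S>160)&ok,100,112)):
    q=P[m&(P[...,2]>zl)&(P[...,2]<zh)]
    if len(q)>5: print(nm,len(q),np.percentile(q,[2,50,98],axis=0).round(1).tolist(),cv2.minEnclosingCircle(q[:,:2].astype(np.float32)))
E
python3 see.py pics/w3.png
```

```text
[465.8 -92.  181.5] [-3.141  0.     3.127]
red 405 [[459.6, -99.5, 92.9], [465.0, -90.5, 98.5], [472.7, -81.5, 100.7]] ((466.2067565917969, -90.62378692626953), 11.06791877746582)
orange 704 [[467.8, 4.6, 100.5], [489.9, 26.1, 106.0], [504.2, 58.1, 107.3]] ((492.5484619140625, 31.860214233398438), 28.452966690063477)
```

View pics/w3.png

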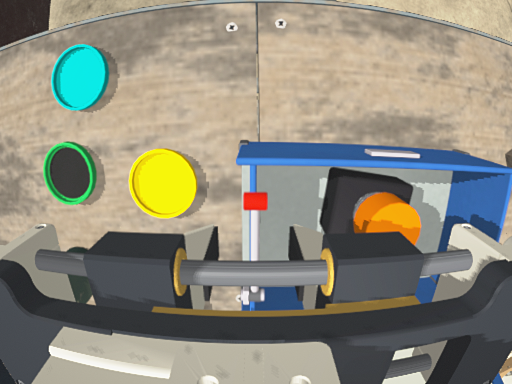

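Emit:
step_arm --pt "0.45 -0.001 0.003 0.088 0.004" --pt "0.45 0 0 0.088 0" --pt "0.45 0 0 0 0" --pt "0 0 0 0 0" --pt "0 0 0 0 0" --pt "0 0 0 0 0" --pt "0 0 0 0 0"

```text
time: 7.9
tool_pos: [468.5, -90.8, 96.7]
tcp_rot: [-3.141, 0.004, 3.12]
contact_force: [0.8, 1.7, 7.8]
grip_width: 19.3
finger_force: 30.0
```

```bash
python3 -c "
from h import *
f=lambda a: 95*np.array([-np.cos(a),np.sin(a)])
def g(n,b):
  for i in range(n):
    d=f(b*(i+1)/n)-f(b*i/n); print([0,round(-d[0]/500,3),0,round(-d[1]/500,3),0],end=', ')
g(16,1.74); o=bot.get_obs();print(o['tool_pos'],o['tcp_rot'],o['grip_width'])"
```

```text
[0, np.float64(-0.001), 0, np.float64(-0.021), 0], [0, np.float64(-0.003), 0, np.float64(-0.02), 0], [0, np.float64(-0.006), 0, np.float64(-0.02), 0], [0, np.float64(-0.008), 0, np.float64(-0.019), 0], [0, np.float64(-0.01), 0, np.float64(-0.018), 0], [0, np.float64(-0.012), 0, np.float64(-0.017), 0], [0, np.float64(-0.013), 0, np.float64(-0.016), 0], [0, np.float64(-0.015), 0, np.float64(-0.014), 0], [0, np.float64(-0.016), 0, np.float64(-0.012), 0], [0, np.float64(-0.018), 0, np.float64(-0.011), 0], [0, np.float64(-0.019), 0, np.float64(-0.009), 0], [0, np.float64(-0.02), 0, np.float64(-0.006), 0], [0, np.float64(-0.02), 0, np.float64(-0.004), 0], [0, np.float64(-0.021), 0, np.float64(-0.002), 0], [0, np.float64(-0.021), 0, np.float64(0.0), 0], [0, np.float64(-0.021), 0, np.float64(0.002), 0], [468.51684306 -90.7587514   96.70809777] [-3.14070519  0.00394554  3.12044915] 19.316586145492355
```

Emit:
step_arm --pt "0 -0.001 0 -0.021 0" --pt "0 -0.003 0 -0.02 0" --pt "0 -0.006 0 -0.02 0" --pt "0 -0.008 0 -0.019 0" --pt "0 -0.01 0 -0.018 0" --pt "0 -0.012 0 -0.017 0" --pt "0 -0.013 0 -0.016 0" --pt "0 -0.015 0 -0.014 0"

```text
time: 8.7
tool_pos: [501.0, -91.3, 167.8]
tcp_rot: [-3.142, -0.002, 3.121]
contact_force: [-3.8, -0.5, 0.2]
grip_width: 19.4
finger_force: 30.0
```

Emit:
step_arm --pt "0 -0.016 0 -0.012 0" --pt "0 -0.018 0 -0.011 0" --pt "0 -0.019 0 -0.009 0" --pt "0 -0.02 0 -0.006 0" --pt "0 -0.02 0 -0.004 0" --pt "0 -0.021 0 -0.002 0" --pt "0 -0.021 0 0 0" --pt "0 -0.021 0 0.002 0"

```text
time: 9.5
tool_pos: [580.9, -93.0, 189.6]
tcp_rot: [-3.141, 0.003, 3.121]
contact_force: [-0.8, -0.6, 3.7]
grip_width: 19.3
finger_force: 30.0
```

Emit:
step_arm --pt "0.4 0 0 0 0" --pt "0.4 0 0 0 0" --pt "0.4 0 0 0 0" --pt "0.4 0 0 -0.04 0" --pt "0.4 0 0 -0.09 0" --pt "0.4 0.06 0 -0.08 0" --pt "0.4 0.08 0 -0.06 0" --pt "0.4 0.08 0 0 0"

```text
time: 10.3
tool_pos: [469.4, -91.0, 327.2]
tcp_rot: [-3.139, 0.008, 3.121]
contact_force: [0.3, -0.6, -0.1]
grip_width: 36.9
finger_force: 0.0
```

```bash
python3 see.py pics/w4.png; python3 -c "
from h import *
img,d,P=cloud('top'); hsv=cv2.cvtColor(img,cv2.COLOR_RGB2HSV); H,S,V=[hsv[...,i].astype(int) for i in range(3)]
m=((H<5)|(H>172))&(S>130)&(d>0)&(P[...,0]>430)&(P[...,0]<640)&(abs(P[...,1]+90)<25)
print(P[m].mean(0),m.sum())
c=[(390,30,330,1.551),(701,27,375,1.551)]
rows(.26,[(480,-60,370,2.3),(690,25,375,1.551)])
"
```

```text
[469.4 -91.  327.2] [-3.139  0.008  3.121]
orange 39 [[469.3, 3.5, 100.0], [492.7, 6.8, 103.9], [511.6, 60.9, 107.3]] ((495.3761291503906, 32.36060333251953), 28.932703018188477)
[nan nan nan] 0
[[0.26, -0.005, 0.01, -0.015, 0.087], [0.26, -0.003, 0.011, -0.015, 0.087], [0.26, -0.002, 0.011, -0.015, 0.087], [0.26, 0.0, 0.011, -0.015, 0.087], [0.26, 0.001, 0.011, -0.015, 0.087], [0.26, 0.003, 0.011, -0.015, 0.087], [0.26, -0.026, 0.071, -0.002, 0.079], [0.26, -0.016, 0.074, -0.002, 0.079]]
[[0.26, -0.007, 0.075, -0.002, 0.079], [0.26, 0.002, 0.075, -0.002, 0.079], [0.26, 0.012, 0.075, -0.002, 0.079], [0.26, 0.021, 0.073, -0.002, 0.079]]
[465.3 -89.9 324.3] [-3.1413e+00 -1.0000e-04  3.1200e+00] [-0.   0.4  0.1] 36.6 10.4<string>:5: RuntimeWarning: Mean of empty slice.
  ret = um.true_divide(
```

```bash
python3 -c "
from h import *
img,d,P=cloud('scene'); hsv=cv2.cvtColor(img,cv2.COLOR_RGB2HSV); H,S,V=[hsv[...,i].astype(int) for i in range(3)]
m=((H<5)|(H>172))&(S>130)&(d>0)&(P[...,0]>430)&(P[...,0]<640)&(abs(P[...,1]+90)<25)
print(P[m].mean(0),m.sum())
l=P[(H>105)&(H<125)&(S>120)&(d>0)&(P[...,2]>250)&(P[...,0]>500)&(abs(P[...,1]-30)<150)]; print(np.percentile(l,[1,50,99],axis=0))
"
```

```text
[579.65548631 -89.97841663 186.77204398] 28
[[ 642.99426251 -101.6474926   253.220887  ]
 [ 654.3181548    14.13791618  287.15453026]
 [ 661.87377688  140.05358529  296.44068988]]
```

Emit:
step_arm --pt "0.26 -0.005 0.01 -0.015 0.087" --pt "0.26 -0.003 0.011 -0.015 0.087" --pt "0.26 -0.002 0.011 -0.015 0.087" --pt "0.26 0.0 0.011 -0.015 0.087" --pt "0.26 0.001 0.011 -0.015 0.087" --pt "0.26 0.003 0.011 -0.015 0.087" --pt "0.26 -0.026 0.071 -0.002 0.079" --pt "0.26 -0.016 0.074 -0.002 0.079"

```text
time: 11.25
tool_pos: [555.7, -31.7, 370.4]
tcp_rot: [3.141, 0.001, 2.046]
contact_force: [1.4, -0.6, 1.2]
grip_width: 23.6
finger_force: 0.0
```

Emit:
step_arm --pt "0.26 -0.007 0.075 -0.002 0.079" --pt "0.26 0.002 0.075 -0.002 0.079" --pt "0.26 0.012 0.075 -0.002 0.079" --pt "0.26 0.021 0.073 -0.002 0.079" --pt "0.26 0 0 0 0"

```text
time: 11.75
tool_pos: [698.1, 27.4, 367.9]
tcp_rot: [-3.136, -0.001, 1.556]
contact_force: [-1.2, 0.3, -1.4]
grip_width: 24.0
finger_force: 0.0
```

```bash
python3 - <<'E'
from h import *
o=bot.get_obs(); print(o['tool_pos'],o['tcp_rot'])
img,d,P=cloud('wrist','pics/w5.png')
m=(d>0)&(P[...,2]>235)&(P[...,2]<285)&(P[...,0]>680)&(P[...,0]<725)&(abs(P[...,1]-30)<80)
q=P[m]; print(m.sum(),np.percentile(q,[2,50,98],axis=0).round(1))
E
```

```text
[698.1016587   27.35110131 367.86651209] [-3.13643073e+00 -1.06386220e-03  1.55555576e+00]
1983 [[681.9 -29.4 266.8]
 [701.2  40.4 270.5]
 [707.6  93.8 275.6]]
```

View pics/w5.png

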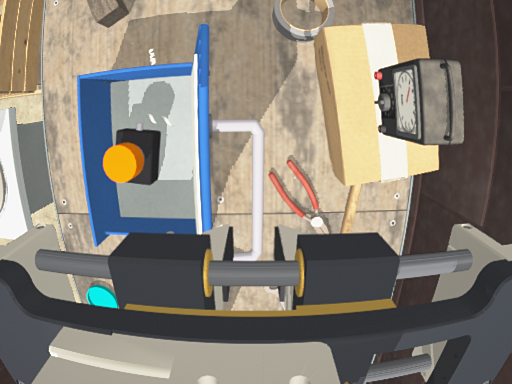

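Emit:
step_arm --pt "0.26 0 0.007 0.06 0.003" --pt "0.26 0 0 0.08 0" --pt "0.26 0 0 0.07 0" --pt "0.26 0 0 0 0" --pt "0 0 0 0 0" --pt "0 0 0 0 0" --pt "0 0 0 0 0" --pt "0 0 0 0 0"

```text
time: 12.6
tool_pos: [699.1, 24.9, 272.5]
tcp_rot: [3.134, 0.001, 1.551]
contact_force: [4.7, -2.1, 7.2]
grip_width: 8.7
finger_force: 30.0
```

```bash
python3 -c "
from h import *
o=bot.get_obs(); print(o['tool_pos'],o['tcp_rot'],handle(1.8)+[445.3,162])
arc(0,1.8,1.3,10)"
```

```text
[699.07228229  24.94931043 272.52000774] [3.13412700e+00 6.38372472e-04 1.55138864e+00] [702.61673764 266.19399251]
[[0, 0, -0.016, -0.008, 0], [0, 0, -0.016, -0.008, 0], [0, 0, -0.016, -0.007, 0], [0, 0, -0.017, -0.006, 0], [0, 0, -0.017, -0.005, 0], [0, 0, -0.017, -0.004, 0], [0, 0, -0.017, -0.003, 0], [0, 0, -0.018, -0.002, 0]]
[[0, 0, -0.018, -0.002, 0], [0, 0, -0.018, -0.001, 0]]
```

Emit:
step_arm --pt "0.26 0 0 0 0" --pt "0.26 0 0 0 0" --pt "0.26 0 0 0 0" --pt "0.26 0 0 0 0"

```text
time: 13.0
tool_pos: [697.2, 25.4, 268.8]
tcp_rot: [-3.14, -0.0, 1.552]
contact_force: [-1.3, -0.6, -0.1]
grip_width: 23.3
finger_force: 0.0
```

Emit:
step_arm --pt "0.26 0 0.005 0.018 0" --pt "0.26 0 0 0 0" --pt "0 0 0 0 0" --pt "0 0 0 0 0" --pt "0 0 0 0 0" --pt "0 0 0 0 0"

```text
time: 13.6
tool_pos: [700.1, 25.2, 260.4]
tcp_rot: [3.141, 0.0, 1.551]
contact_force: [0.8, 0.0, -0.6]
grip_width: 8.7
finger_force: 30.0
```

Emit:
step_arm --pt "0 0 -0.016 -0.008 0" --pt "0 0 -0.016 -0.008 0" --pt "0 0 -0.016 -0.007 0" --pt "0 0 -0.017 -0.006 0" --pt "0 0 -0.017 -0.005 0" --pt "0 0 -0.017 -0.004 0" --pt "0 0 0 0 0"

```text
time: 14.3
tool_pos: [649.5, 26.3, 280.4]
tcp_rot: [3.141, 0.0, 1.552]
contact_force: [0.8, 1.1, 2.7]
grip_width: 8.8
finger_force: 30.0
```

Emit:
step_arm --pt "0 0 -0.017 -0.003 0" --pt "0 0 -0.018 -0.002 0" --pt "0 0 -0.009 -0.001 0" --pt "0 0 -0.009 -0.001 0" --pt "0 0 -0.006 0 0" --pt "0 0 0 0 0"

```text
time: 14.9
tool_pos: [620.8, 26.9, 283.1]
tcp_rot: [3.141, -0.0, 1.552]
contact_force: [1.2, 2.0, 5.9]
grip_width: 9.0
finger_force: 30.0
```

```bash
cat > st.py <<'E'
from h import *
img,d,P=cloud('scene','pics/s_last.png'); hsv=cv2.cvtColor(img,cv2.COLOR_RGB2HSV); H,S,V=[hsv[...,i].astype(int) for i in range(3)]
m=((H<5)|(H>172))&(S>130)&(d>0)&(P[...,0]>430)&(P[...,0]<640)&(abs(P[...,1]+90)<25)
if m.sum(): print('knob',P[m].mean(0),m.sum())
l=P[(H>105)&(H<125)&(S>120)&(d>0)&(P[...,2]>200)&(P[...,0]>500)&(P[...,1]>100)&(P[...,1]<160)]; print(np.percentile(l,[1,50,99],axis=0).round(1))
o=bot.get_obs(); print(o['tool_pos'],o['contact_force'],o['grip_width'])
x=o['tool_pos'][0]-445.3
for th in(1.2,1.25,1.3,1.35,1.4): print(th,handle(th)+[445.3,156])
E
python3 st.py
```

```text
knob [578.97339369 -88.4789923  186.08007311] 22
[[569.1 146.9 294.5]
 [573.1 151.7 296.7]
 [576.2 158.7 297.8]]
[620.91339803  26.87740192 283.0782802 ] [-0.15419978  0.31511414  6.29254009] 8.930150934015863
1.2 [600.30113604 282.56453234]
1.25 [609.14442936 283.09350341]
1.3 [618.0031084  283.17983295]
1.35 [626.85503109 282.82330519]
1.4 [635.67807221 282.02481124]
```

Emit:
step_arm --pt "0 0 -0.005 0 0" --pt "0 0 -0.005 0 0" --pt "0 0 -0.005 0 0" --pt "0 0 0 0 0"

```text
time: 15.35
tool_pos: [613.3, 27.0, 283.0]
tcp_rot: [3.141, -0.0, 1.552]
contact_force: [0.3, 1.0, 6.1]
grip_width: 8.7
finger_force: 30.0
```

Emit:
step_arm --pt "0 0 -0.005 0 0" --pt "0 0 -0.005 0 0" --pt "0 0 -0.003 0 0" --pt "0 0 0 0 0"

```text
time: 15.75
tool_pos: [606.8, 27.2, 282.7]
tcp_rot: [-3.141, -0.0, 1.552]
contact_force: [-0.0, 1.4, 5.6]
grip_width: 8.9
finger_force: 30.0
```

```bash
python3 st.py; python3 -c "
import cv2
a=cv2.imread('pics/s_last.png')[100:260,170:370]; cv2.imwrite('pics/c6.png',cv2.resize(a,None,fx=3.5,fy=3.5,interpolation=2))"
```

```text
knob [574.31677707 -88.78367986 185.31043004] 15
[[557.4 106.8 289.4]
 [558.8 154.1 292.2]
 [560.8 159.5 293.3]]
[606.83650382  27.16690446 282.68477074] [-0.04187648  1.56087404  4.73057513] 9.154295564507235
1.2 [600.30113604 282.56453234]
1.25 [609.14442936 283.09350341]
1.3 [618.0031084  283.17983295]
1.35 [626.85503109 282.82330519]
1.4 [635.67807221 282.02481124]
```

View pics/c6.png

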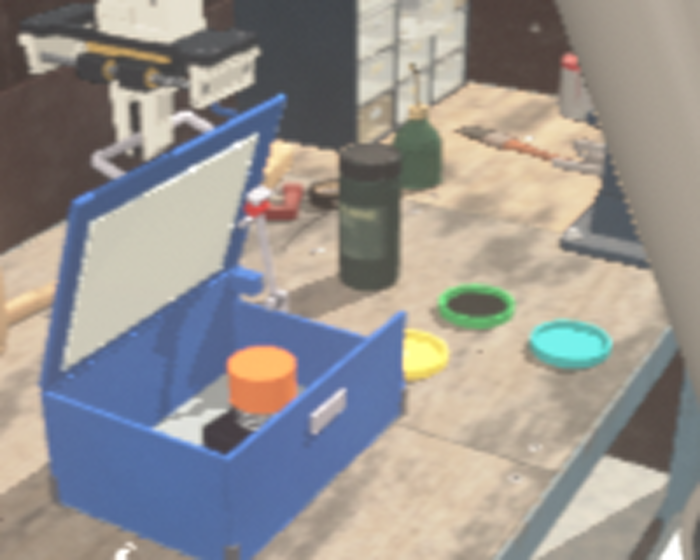

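Emit:
step_arm --pt "0 0 -0.002 0 0" --pt "0.24 0 0 0 0" --pt "0.24 0 0 0 0" --pt "0.24 0 0 0 0" --pt "0.24 0 0 0 0"

```text
time: 16.3
tool_pos: [605.8, 26.9, 282.1]
tcp_rot: [-3.14, 0.0, 1.551]
contact_force: [0.4, -0.7, -0.6]
grip_width: 22.1
finger_force: 0.0
```

```bash
python3 st.py
```

```text
knob [572.1786046  -88.28290961 185.72517854] 15
[[552.6 110.3 287.8]
 [556.  151.9 291.6]
 [560.1 158.7 292.9]]
[605.87973049  26.88318101 282.28183298] [ 0.8426689   0.21094964 -0.45328276] 22.39364514718804
1.2 [600.30113604 282.56453234]
1.25 [609.14442936 283.09350341]
1.3 [618.0031084  283.17983295]
1.35 [626.85503109 282.82330519]
1.4 [635.67807221 282.02481124]
```

Emit:
step_arm --pt "0.24 0 0 -0.02 0" --pt "0.24 0 0 -0.04 0" --pt "0.24 0 0 -0.06 0" --pt "0.24 0 0 -0.06 0" --pt "0.24 0 0 0 0" --pt "0.24 0 0 0 0" --pt "0.24 0 0 0 0" --pt "0.24 0 0 0 0"

```text
time: 17.15
tool_pos: [605.7, 27.1, 371.5]
tcp_rot: [-3.139, -0.0, 1.551]
contact_force: [0.0, -0.0, 0.4]
grip_width: 21.9
finger_force: 0.0
```

```bash
python3 st.py|head -2; python3 -c "
from h import *
rows(1,[(440,32,370,3.12),(440,32,250,3.12)],step=46)"
```

```text
knob [571.84756395 -87.79049619 185.9814691 ] 15
[[550.8 101.1 288.3]
[[1, 0.0, -0.028, 0.0, -0.083], [1, 0.004, -0.027, 0.0, -0.083], [1, 0.007, -0.027, 0.0, -0.083], [1, 0.011, -0.025, 0.0, -0.083], [1, 0.014, -0.024, 0.0, -0.083], [1, 0.017, -0.022, 0.0, -0.083], [1, 0.02, -0.019, 0.0, -0.083], [1, 0.022, -0.017, 0.0, -0.083]]
[[1, 0.024, -0.014, 0.0, -0.083], [1, 0.026, -0.01, 0.0, -0.083], [1, 0.027, -0.007, 0.0, -0.083], [1, 0.027, -0.003, 0.0, -0.083], [1, 0.0, 0.0, 0.08, 0.0], [1, 0.0, 0.0, 0.08, 0.0], [1, 0.0, 0.0, 0.08, 0.0]]
[605.7  27.  371.6] [-3.1394 -0.      1.5514] [0.3 1.2 0.7] 22.1 17.2
```

Emit:
step_arm --pt "1 0 -0.028 0.0 -0.083" --pt "1 0.004 -0.027 0.0 -0.083" --pt "1 0.007 -0.027 0.0 -0.083" --pt "1 0.011 -0.025 0.0 -0.083" --pt "1 0.014 -0.024 0.0 -0.083" --pt "1 0.017 -0.022 0.0 -0.083" --pt "1 0.02 -0.019 0.0 -0.083" --pt "1 0.022 -0.017 0.0 -0.083"

```text
time: 18.0
tool_pos: [494.5, 30.3, 372.1]
tcp_rot: [-3.141, -0.001, 2.6]
contact_force: [-0.6, -0.5, 0.1]
grip_width: 81.4
finger_force: 0.0
```

Emit:
step_arm --pt "1 0.024 -0.014 0.0 -0.083" --pt "1 0.026 -0.01 0.0 -0.083" --pt "1 0.027 -0.007 0.0 -0.083" --pt "1 0.027 -0.003 0.0 -0.083" --pt "1 0 0 0.08 0" --pt "1 0 0 0.08 0" --pt "1 0 0 0.08 0" --pt "1 0 0 0 0"

```text
time: 18.8
tool_pos: [436.7, 32.5, 248.2]
tcp_rot: [3.141, -0.011, 3.116]
contact_force: [0.3, 0.1, -0.0]
grip_width: 91.7
finger_force: 0.0
```

```bash
cat > cap.py <<'E'
from h import *
o=bot.get_obs(); print(o['tool_pos'].round(1),o['tcp_rot'].round(3))
p,R,t,f=cam('wrist'); C=-R.T@t
img,d,P=cloud('wrist','pics/w7.png'); hsv=cv2.cvtColor(img,cv2.COLOR_RGB2HSV); H,S,V=[hsv[...,i].astype(int) for i in range(3)]
m=(H>6)&(H<17)&(S>150)&(d>0)&(P[...,2]>102)&(P[...,2]<112)&(P[...,0]>400)&(P[...,0]<560); m=cv2.morphologyEx(m.astype(np.uint8),cv2.MORPH_OPEN,np.ones((3,3)))>0
q=P[m]; print('cap top',m.sum(),q[:,2].mean(),cv2.minEnclosingCircle(q[:,:2].astype(np.float32)),np.percentile(q,[1,99],axis=0).round(1).tolist())
g=(H>50)&(H<85)&(S>120)&(V>60)&(d>0)&(abs(P[...,0]-455)<60)&(abs(P[...,1]+328)<60)
q=P[g&(P[...,2]>8)&(P[...,2]<16)]
if len(q)>20: print('dish',len(q),cv2.minEnclosingCircle(q[:,:2].astype(np.float32)))
E
python3 cap.py
```

```text
[436.7  32.5 248.2] [ 3.141 -0.011  3.116]cap.py:6: RuntimeWarning: Mean of empty slice.
  q=P[m]; print('cap top',m.sum(),q[:,2].mean(),cv2.minEnclosingCircle(q[:,:2].astype(np.float32)),np.percentile(q,[1,99],axis=0).round(1).tolist())
  ret = ret.dtype.type(ret / rcount)
Traceback (most recent call last):
  File "cap.py", line 6, in <module>
    q=P[m]; print('cap top',m.sum(),q[:,2].mean(),cv2.minEnclosingCircle(q[:,:2].astype(np.float32)),np.percentile(q,[1,99],axis=0).round(1).tolist())
                                                                                                     ~~~~~~~~~~~~~^^^^^^^^^^^^^^^^^
IndexError: index -1 is out of bounds for axis 0 with size 0
```

Emit:
step_arm --pt "1 0.06 0 -0.04 0" --pt "1 0.06 0 -0.04 0" --pt "1 0 0 0 0" --pt "1 0 0 0 0"

```text
time: 19.25
tool_pos: [381.1, 33.7, 295.0]
tcp_rot: [-3.141, 0.006, 3.116]
contact_force: [0.1, 0.7, -0.2]
grip_width: 91.8
finger_force: 0.0
```

```bash
python3 cap.py 2>&1|grep -v Warn|head -4; python3 -c "
from h import *
for n in('top','scene'):
    img,d,P=cloud(n); hsv=cv2.cvtColor(img,cv2.COLOR_RGB2HSV); H,S,V=[hsv[...,i].astype(int) for i in range(3)]
    m=(H>6)&(H<17)&(S>150)&(d>0)&(abs(P[...,2]-106)<5)&(P[...,0]>400)&(P[...,0]<560)
    q=P[m]; print(n,len(q)); 
    if len(q)>5: print(cv2.minEnclosingCircle(q[:,:2].astype(np.float32)),np.percentile(q,[1,99],axis=0).round(1).tolist())
"
```

```text
q=P[m]; print('cap top',m.sum(),q[:,2].mean(),cv2.minEnclosingCircle(q[:,:2].astype(np.float32)),np.percentile(q,[1,99],axis=0).round(1).tolist())
  ret = ret.dtype.type(ret / rcount)
[381.1  33.7 295. ] [-3.141  0.006  3.116]
Traceback (most recent call last):
top 213
((497.8120422363281, 31.464921951293945), 28.450477600097656) [[488.3, 5.6, 101.7], [520.8, 59.2, 110.4]]
scene 28
((487.76995849609375, 44.96178436279297), 24.1868839263916) [[465.4, 35.8, 101.2], [508.4, 60.8, 107.3]]
```

```bash
python3 -c "
from h import *
Q=np.vstack([cloud(n)[2].reshape(-1,3) for n in('top','scene')])
o=bot.get_obs()['tool_pos']; D=Q-o; D=D[(abs(D[:,1])<110)&(abs(D[:,0])<160)]
for a in range(20,400,30):
    s=D[(D[:,2]>=a)&(D[:,2]<a+30)]
    if len(s)>5: print(a,len(s),np.percentile(s[:,0],[1,98,99.5]).round())
rows(1,[(492,32,235,3.121),(492,32,120,3.121,30)])
"
```

```text
20 190 [-14.  10.  12.]
50 567 [-39.  33.  36.]
80 1039 [-39.  34.  36.]
110 341 [-27.  20.  21.]
140 390 [-39.  28.  33.]
170 377 [-40.  25.  28.]
200 471 [-39.  29.  32.]
230 478 [-40.  30.  31.]
260 725 [-45.  37.  43.]
290 1402 [-158.   45.   49.]
320 6402 [-153.   40.   45.]
350 2169 [-159.   17.   22.]
380 1367 [-160. -124. -122.]
[[1, -0.074, 0.001, 0.038, -0.001], [1, -0.074, 0.001, 0.038, -0.001], [1, -0.074, 0.001, 0.038, -0.001], [1, 0.0, 0.0, 0.058, 0.0], [1, 0.0, 0.0, 0.058, 0.0], [1, 0.0, 0.0, 0.058, 0.0], [1, 0.0, 0.0, 0.058, 0.0]]
[380.5  33.7 292.4] [ 3.1416e+00 -8.0000e-04  3.1159e+00] [ 0.4 -0.7 -0.3] 91.5 19.5
```

Emit:
step_arm --pt "1 -0.074 0.001 0.038 -0.001" --pt "1 -0.074 0.001 0.038 -0.001" --pt "1 -0.074 0.001 0.038 -0.001" --pt "1 0 0 0.058 0" --pt "1 0 0 0.058 0" --pt "1 0 0 0.058 0" --pt "1 0 0 0.058 0" --pt "1 0 0 0 0"

```text
time: 20.3
tool_pos: [488.7, 32.7, 115.9]
tcp_rot: [3.141, -0.009, 3.121]
contact_force: [-0.5, -0.4, 0.3]
grip_width: 91.3
finger_force: 0.0
```

Emit:
step_arm --pt "1 0 0 0.03 0" --pt "1 0 0 0.03 0" --pt "1 0 0 0 0" --pt "0.2 0 0 0 0" --pt "0.2 0 0 0 0" --pt "0.2 0 0 0 0" --pt "0.2 0 0 0 0" --pt "0.2 0 0 0 0"

```text
time: 21.1
tool_pos: [491.2, 32.6, 90.1]
tcp_rot: [-3.141, 0.001, 3.121]
contact_force: [-0.6, -0.2, 3.1]
grip_width: 57.8
finger_force: 30.0
```

Emit:
step_arm --pt "0.2 0 0 -0.03 0" --pt "0.2 0 0 -0.06 0" --pt "0.2 0 0 -0.07 0" --pt "0.2 0 0 -0.07 0" --pt "0.2 0.02 -0.06 0 0" --pt "0.2 0.02 -0.09 0 0" --pt "0.2 0.02 -0.09 0 0" --pt "0.2 0.02 -0.09 0 0"

```text
time: 21.9
tool_pos: [446.9, -132.8, 204.9]
tcp_rot: [-3.141, 0.0, 3.122]
contact_force: [1.6, -0.4, 0.4]
grip_width: 57.1
finger_force: 30.0
```

```bash
python3 cap.py 2>&1|grep -v Warn|tail -3; python3 - <<'E'
from h import *
img,d,P=cloud('wrist','pics/w8.png'); hsv=cv2.cvtColor(img,cv2.COLOR_RGB2HSV); H,S,V=[hsv[...,i].astype(int) for i in range(3)]
g=(H>50)&(H<85)&(S>120)&(V>60)&(d>0)&(abs(P[...,0]-455)<60)&(abs(P[...,1]+328)<60)
q=P[g&(P[...,2]<20)]; print(len(q))
if len(q)>5: print(np.percentile(q,[1,99],axis=0),cv2.minEnclosingCircle(q[:,:2].astype(np.float32)))
rows(.2,[(454.4,-328,200,3.121),(454.4,-328,70,3.121)])
E
python3 st.py|head -2
```

```text
slices_having_nans = np.isnan(arr[-1, ...])
                                  ~~~^^^^^^^^^
IndexError: index -1 is out of bounds for axis 0 with size 0
977
[[ 416.30675733 -366.62695617    2.60905561]
 [ 494.23369312 -287.89842749   13.2054198 ]] ((455.6729431152344, -327.7096862792969), 40.93379592895508)
[[0.2, -0.005, -0.077, 0.002, -0.001], [0.2, -0.005, -0.077, 0.002, -0.001], [0.2, -0.005, -0.077, 0.002, -0.001], [0.2, -0.005, -0.077, 0.002, -0.001], [0.2, -0.005, -0.077, 0.002, -0.001], [0.2, 0.0, 0.0, 0.087, 0.0], [0.2, 0.0, 0.0, 0.087, 0.0], [0.2, 0.0, 0.0, 0.087, 0.0]]
[ 446.5 -136.   204.8] [-3.1398 -0.      3.115 ] [-0.4  0.1  0.5] 57.4 22.0
knob [572.16135163 -88.25703384 185.73745276] 15
[[552.3 101.7 289.8]
```

Emit:
step_arm --pt "0.2 -0.005 -0.077 0.002 -0.001" --pt "0.2 -0.005 -0.077 0.002 -0.001" --pt "0.2 -0.005 -0.077 0.002 -0.001" --pt "0.2 -0.005 -0.077 0.002 -0.001" --pt "0.2 0 -0.077 0.002 0" --pt "0.2 0 0 0.08 0" --pt "0.2 0 0 0.08 0" --pt "0.2 0 0 0.08 0"

```text
time: 22.85
tool_pos: [454.9, -323.1, 78.4]
tcp_rot: [-3.142, 0.001, 3.128]
contact_force: [1.0, 0.4, -1.5]
grip_width: 57.5
finger_force: 30.0
```

Emit:
step_arm --pt "0.2 0 0 0.01 0" --pt "0.2 0 0 0 0" --pt "0.2 0 0 0 0"

```text
time: 23.15
tool_pos: [455.6, -324.6, 76.7]
tcp_rot: [-3.139, 0.002, 3.128]
contact_force: [0.4, 0.0, 0.1]
grip_width: 57.5
finger_force: 30.0
```

```bash
cat > dish.py <<'E'
from h import *
o=bot.get_obs(); print(o['tool_pos'],o['contact_force'])
for n in('top','scene'):
    img,d,P=cloud(n); hsv=cv2.cvtColor(img,cv2.COLOR_RGB2HSV); H,S,V=[hsv[...,i].astype(int) for i in range(3)]
    m=(H>6)&(H<17)&(S>150)&(d>0)&(abs(P[...,0]-455)<60)&(abs(P[...,1]+328)<60); q=P[m]
    if len(q)>5: print(n,len(q),np.percentile(q,[1,50,99],axis=0).round(1).tolist(),cv2.minEnclosingCircle(q[:,:2].astype(np.float32)))
E
python3 dish.py
```

```text
[ 455.57616886 -324.55121734   76.70573777] [0.37698428 0.00208447 0.07662104]
scene 76 [[429.2, -348.0, 62.2], [438.9, -313.0, 86.4], [455.8, -299.3, 94.9]] ((451.3011474609375, -323.30804443359375), 26.009384155273438)
```

Emit:
step_arm --pt "0.2 0.002 -0.006 0.05 0" --pt "0.2 0 0 0.03 0" --pt "0.2 0 0 0.016 0" --pt "0.2 0 0 0 0" --pt "0.2 0 0 0 0"

```text
time: 23.75
tool_pos: [453.7, -327.6, 27.8]
tcp_rot: [-3.14, 0.001, 3.127]
contact_force: [-0.1, -0.5, 0.3]
grip_width: 57.4
finger_force: 30.0
```

Near the floor without contact; go 2 mm lower, release and lift.

Emit:
step_arm --pt "0.2 0 0 0.004 0" --pt "0.2 0 0 0 0" --pt "0.72 0 0 0 0" --pt "0.76 0 0 0 0" --pt "0.8 0 0 0 0" --pt "0.8 0 0 0 0" --pt "0.8 0 0 0 0"

```text
time: 24.45
tool_pos: [453.1, -327.2, 24.7]
tcp_rot: [-3.141, 0.0, 3.127]
contact_force: [-0.7, -0.1, 1.0]
grip_width: 73.5
finger_force: 0.0
```

Emit:
step_arm --pt "0.8 0 0 -0.03 0" --pt "0.8 0 0 -0.06 0" --pt "0.8 0 0 -0.09 0" --pt "0.8 0 0 -0.09 0" --pt "0.8 0.06 0 -0.06 0" --pt "0.8 0.06 0 0 0" --pt "0.8 0 0 0 0"

```text
time: 25.15
tool_pos: [390.9, -326.2, 190.8]
tcp_rot: [-3.141, -0.0, 3.125]
contact_force: [0.3, 0.0, -1.1]
grip_width: 73.5
finger_force: 0.0
```

```bash
python3 dish.py; python3 st.py|head -2; python3 - <<'E'
from h import *
img,d,P=cloud('wrist','pics/w9.png'); hsv=cv2.cvtColor(img,cv2.COLOR_RGB2HSV); H,S,V=[hsv[...,i].astype(int) for i in range(3)]
m=(H>6)&(H<17)&(S>150)&(d>0)&(abs(P[...,0]-455)<60)&(abs(P[...,1]+328)<60); q=P[m]
print(len(q),np.percentile(q,[1,50,99],axis=0).round(1).tolist() if len(q) else '')
t=q[q[:,2]>33]; print(cv2.minEnclosingCircle(t[:,:2].astype(np.float32)) if len(t)>5 else '')
b=cv2.imread('pics/s_last.png')[110:230,190:370]; cv2.imwrite('pics/c9.png',cv2.resize(b,None,fx=4,fy=4))
E
```

```text
[ 390.85071258 -326.15055116  190.84692037] [ 0.29858249  0.004372   -1.06390937]
top 214 [[427.9, -353.0, 12.3], [466.3, -325.2, 39.2], [484.4, -274.0, 269.6]] ((447.430908203125, -311.06396484375), 46.8675537109375)
scene 112 [[427.7, -326.7, 8.3], [444.9, -304.7, 26.6], [472.4, -295.0, 40.3]] ((450.19281005859375, -315.18572998046875), 24.77935218811035)
knob [572.25940732 -88.40843027 185.65896788] 15
[[551.2 102.7 288.7]
517 [[428.6, -355.5, 0.2], [432.9, -326.0, 25.4], [497.5, -298.9, 39.4]]
((457.4708251953125, -327.0618896484375), 29.05707359313965)
```

View pics/c9.png

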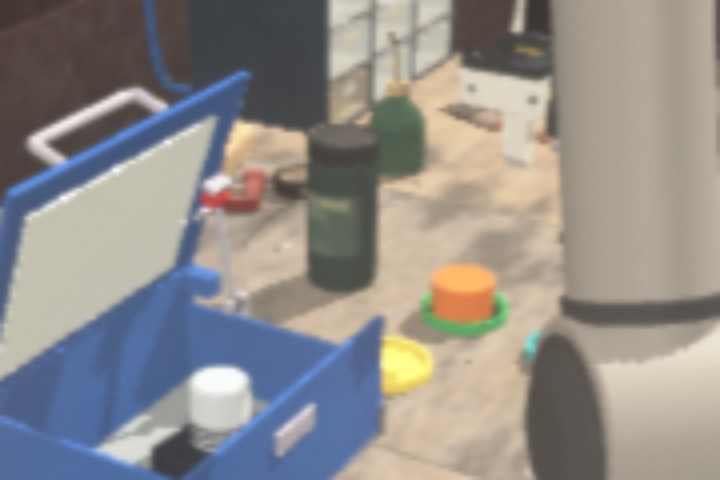

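The picture shows the orange cap level in the green dish at crop pixel (464, 293). The lid is resting on the red knob at (215, 195). I'm handing the job in.

```bash
python3 -c "
from plant import bot
print(bot.close_job())"
```

```text
the job is handed in; nothing more can be done
None
```

I handed the job in at about 25 s on the robot's clock; no verdict came back. By my last measurements the lid was propped at about 1.22 rad on the raised stay, and the orange cap lay level in the green dish, open side down and about 2 to 3 mm off its centre. The arm was clear of everything, and it never went near the jar, canister or block.

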